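# Switch off the board under test: feeders, then main

## Task

Switch off the distribution board on the bench: with a fingertip push the handles of the two small feeder switches round to OFF, and only when both are off push the big main switch's handle to OFF too. OFF is a quarter turn anticlockwise seen from above, up against the stop, each handle then pointing to the board's left as the robot faces it. Just push the handles, don't pinch them between the fingers or shove them with the arm or the gripper's body, and leave the loose parts lying about where they are.

Things in the scene. Friction and masses are not known exactly. Their poses are not given: they have to be found in the camera images.
- plate: steel mounting plate flat on the bench, fixed, 3 mm thick, 740 mm long (y); origin on the bench, the plate reaching 165 mm to -x, 185 mm to +x of it. The switches stand at x = -30 mm, about 185 mm apart along y, any switch in any place, axes parallel to the plate's. Along the -x edge a duct 43 mm tall; beyond the switches copper bars under a clear guard (46 mm), then a duct 66 mm tall
- main: the main switch-disconnector, the largest of the three: grey and black block 114 mm (x) by 134 mm (y), block top 70 mm above its origin. Origin: centre of its underside, on the plate's face; x the way the handle points when ON, y to the board's left, z up. The handle's axis stands upright through the origin
- main_arm (a point): the main switch's long black lever arm, turning with the handle: a straight bar 16 mm wide and 22 mm tall whose end is 105 mm from the axis; its hub has a radius of 24 mm. Origin on the handle axis at the bar's mid-height, 101 mm above the switch's origin; x runs along the bar to its free end, z up. The bar's underside is 20 mm above the block, so a fingertip can stand beside it
- main_handle (a joint): turn of the main handle (rad), growing anticlockwise seen from above: 0 = ON (handle points along the switch's +x; starts within 0.12 rad of it), 1.571 = OFF, at its hard stop (points along the switch's +y). Friction holds it where it is left; about 5.5 N on the bar near its end (90 mm from the axis) turns it slowly, a third more at 1 rad/s
- main_tip (a point): middle of the free end face of the main handle's bar, moving with it
- feeder_a: a small feeder switch-disconnector, identical to the other: grey and black block 78 mm (x) by 70 mm (y), block top 54 mm above its origin. Origin: centre of its underside, on the plate's face; x points away from the robot side of the board (as the handle points when ON), y to the board's left, z up. The handle's axis stands upright through the origin
- feeder_a_arm (a point): one feeder switch's short black lever arm, turning with the handle: a straight bar 13 mm wide and 18 mm tall whose end is 60 mm from the axis; its hub has a radius of 17 mm. Origin on the handle axis at the bar's mid-height, 78 mm above the switch's origin; x runs along the bar to its free end, z up. The bar's underside is 15 mm above the block, so a fingertip can stand beside it
- feeder_a_handle (a joint): turn of one feeder handle (rad), growing anticlockwise seen from above: 0 = ON (handle points along the switch's +x; starts within 0.12 rad of it), 1.571 = OFF, at its hard stop (points along the switch's +y). Friction holds it where it is left; about 4.9 N on the bar near its end (45 mm from the axis) turns it slowly, a third more at 1 rad/s
- feeder_a_tip (a point): middle of the free end face of this feeder handle's bar, moving with it
- feeder_b: a small feeder switch-disconnector, identical to the other: grey and black block 78 mm (x) by 70 mm (y), block top 54 mm above its origin. Origin: centre of its underside, on the plate's face; x points away from the robot side of the board (as the handle points when ON), y to the board's left, z up. The handle's axis stands upright through the origin
- feeder_b_arm (a point): the other feeder switch's short black lever arm, turning with the handle: a straight bar 13 mm wide and 18 mm tall whose end is 60 mm from the axis; its hub has a radius of 17 mm. Origin on the handle axis at the bar's mid-height, 78 mm above the switch's origin; x runs along the bar to its free end, z up. The bar's underside is 15 mm above the block, so a fingertip can stand beside it
- feeder_b_handle (a joint): turn of the other feeder handle (rad), growing anticlockwise seen from above: 0 = ON (handle points along the switch's +x; starts within 0.12 rad of it), 1.571 = OFF, at its hard stop (points along the switch's +y). Friction holds it where it is left; about 4.9 N on the bar near its end (45 mm from the axis) turns it slowly, a third more at 1 rad/s
- feeder_b_tip (a point): middle of the free end face of this feeder handle's bar, moving with it
- contactor: loose contactor, grey and black, 75 x 45 mm, 85 mm tall, standing at the plate's left end; origin under its centre; not part of the job
- terminals: loose strip of grey rail terminals, 50 x 24 mm, 40 mm tall, between two switches; origin under its centre; not part of the job
- relay: loose white timer relay, 76 x 22 mm, 48 mm tall, between two switches; origin under its centre; not part of the job
- pilot_button: loose push-button head standing on its rim, 30 mm across, 40 mm tall, at the plate's left end; origin under its centre; not part of the job
- screwdriver: screwdriver lying at the plate's right end, about 200 mm long along its x; not part of the job
- fuse_link: loose ceramic blade fuse standing on its end, 30 x 30 mm, 66 mm tall, at the plate's right end; origin under its centre; not part of the job

How it is judged:
On the way, in this order (a step that is already met when the one before it is completed fails the run):
1. both feeder handles are at OFF, in either order (value of joint each of feeder_a_handle, feeder_b_handle above 1.4 rad), for 0.2 s.
2. the main handle is at OFF (value of joint main_handle above 1.4 rad), for 0.2 s.
At the end, for the whole second after the job is handed in: All three handles at OFF, at rest and within 10 degrees of their stops (joint above 1.40 rad), and every loose part within 20 mm of where it lay (all of step 1 and value of joint main_handle above 1.4 rad and velocity of joint each of main_handle, feeder_a_handle, feeder_b_handle below 0.05 rad/s and distance of each of contactor, terminals, relay, pilot_button, screwdriver, fuse_link from where it was at the start of the episode below 0.02 m); the robot touches nothing.
It fails at once if the main handle is turned (past 0.35 rad) before both feeders are off (value of joint main_handle above 0.35 rad and not (value of joint each of feeder_a_handle, feeder_b_handle above 1.4 rad)).
It fails at once if a handle is pinched between the fingers ((contact force between the fingers and main above 0.5 N and y of the grasp point in the frame of main_arm between -0.006 and 0.006 m and x of the grasp point in the frame of main_arm between 0.01 and 0.115 m and z of the grasp point in the frame of main_arm between -0.05 and 0.019 m) or (contact force between the fingers and feeder_a above 0.5 N and y of the grasp point in the frame of feeder_a_arm between -0.006 and 0.006 m and x of the grasp point in the frame of feeder_a_arm between 0.01 and 0.07 m and z of the grasp point in the frame of feeder_a_arm between -0.05 and 0.017 m) or (contact force between the fingers and feeder_b above 0.5 N and y of the grasp point in the frame of feeder_b_arm between -0.006 and 0.006 m and x of the grasp point in the frame of feeder_b_arm between 0.01 and 0.07 m and z of the grasp point in the frame of feeder_b_arm between -0.05 and 0.017 m)).
It fails at once if a handle is pushed with the arm or the gripper's body instead of a finger (contact force between the arm and main above 2 N or contact force between the arm and feeder_a above 2 N or contact force between the arm and feeder_b above 2 N).
It fails at once if a loose part is shoved, lifted or knocked (moved more than 20 mm) (distance of any of contactor, terminals, relay, pilot_button, screwdriver, fuse_link from where it was at the start of the episode above 0.02 m).
It also fails if it takes over 64 s, if anything falls off the work surface, if the arm or the gripper's body presses on something with over 40 N, if the wrist force passes 120 N, or if a joint passes its speed limit or range.

## Robot

A 6-joint arm with a two-finger parallel gripper is mounted at the origin on the work surface. World frame = base frame: x ahead of the robot, y to its left, z up, the work surface at z = 0. Lengths are in m, angles in rad, forces in N, time in s.
With the tool pointing down it reaches from about 0.375 to 0.975 m from the base axis. Payload 3.8 kg.
Tool frame: the origin (TCP) lies on the mounting face of the last link; the fingertips stand 173 mm ahead of it and the grasp point (between the pads) lies 155 mm ahead of it; z points along the fingers, y is the line along which they close (so a half turn about z gives the same grasp; the last joint's range is limited). The gripper opens to 85 mm and grips with 20 to 120 N. Pads are 22 mm wide; open, the fingers measure 114 mm over their backs; the gripper's body (76 mm by 85 mm) begins 54 mm behind the grasp point. The pads swing forward as they close: fully open they stand 13 mm farther back than shut.
Start: joints at [-1.185, 0.264, 1.604, -0, 1.274, -0.037], TCP at [0.277, -0.616, 0.405] pointing down, gripper open.
Joint ranges: [-2.63, 2.63], [-0.94, 2.18], [0.31, 2.57], [-1.31, 4.45], [0, 2.66], [-2.55, 2.55]. Speed limits (rad/s): [2.57, 2.57, 3.14, 3.14, 3.14, 3.14].

## Interface

Orientations are given as a rotation vector (axis times angle).
In Python, from workcell import bot gives the robot as it stands.
- The arm moves only by the tool drive_tool, never from a script. Its argument "increments" is a list of rows, each an object with "delta_pos": the shift along the tool's x, y, z in mm, a list of three; "turn": the turn about the tool's z in rad; "jaw": the opening, from -1 (shut) to 1 (fully open). A call has 1 to 8 rows; each row shifts and turns the commanded pose from where the row before left it, along the tool's axes as they then stand; what a row does not reach is not made up. A row lasts 1/12 s, in which the tool goes at most 41.7 mm and 7.16 degrees, less where a joint would pass 70% of its speed; a pose out of reach is approached as far as the arm can. A call is refused whole if a number of a shift passes 41.7 or a number of a turn 0.125, either way. A call with a gripper value outside its range is refused whole. The fingers move at their own pace and stop on an object; "grip_force" is the grip in N (left out, the last holds). Time passes only in rows, so rows that do not move let the fingers close. It gives the time, the measured TCP pose, the force, the opening and the grip force at its end, in the units of the state.
- bot.read_state(): the state, without advancing time (a new reading comes with each control period).
- bot.read_camera(name): name is "side" or "top"; returns a dict with "pixels" (384x512x3 uint8, red, green, blue), "fovy" (degrees; the focal length in pixels is half the picture's height over the tangent of half this angle, whatever the lens; pixels are square), "cx", "cy" (the principal point, pixels), "k1" (the pictures are not rectified: a ray, as slopes to the right and down, at radius r is drawn at 1 + k1 r^2 times it, then the intrinsics apply), "camera_from_world" (4x4, takes a point from world to camera coordinates). Camera axes: x right, y down, z forward; pixel columns grow to the right and rows downward; lengths in m; the calibration is good to about 2 mm. A picture is of the moment at which its call begins. There is no depth.
- bot.finish_job(): hands the job in; it is judged then, once.
The state is a dict: "time": time; "q": joint angles; "joint_vel": joint speeds; "joint_torque": joint torques, N m; "tool_pos": TCP position; "tcp_rot": TCP orientation; "wrist_force": force on the tool from outside, world axes, zero at the start; "torque": the same for the moment, N m; "width": opening from 0.0 (shut) to 1.0 (fully open); "grip_force": force on a finger pad.
Only numpy, scipy, OpenCV 4.12 (cv2) and the standard library are available. Lean on these libraries where they do the work, as an engineer would, in place of code of your own. Each camera call takes 0.05 s, during which the arm holds its last target. There are 200 camera calls.

## Working session

There is one attempt and no reset: what is moved stays moved. The work goes in short steps, Python scripts to look and compute and a tool call to move; the robot and the scene stay as the last step left them, time stands still between calls to the robot, and variables do not carry over. Pictures are saved under pics/ and viewed, at most 10 in all, crops included, and the job is handed in when it is done.

Besides the shell and the picture viewer there is one more tool, called after "Call:" as a command line: name --argument value ..., lists and objects as JSON in quotes. drive_tool: Moves the arm, as the interface text tells. Its arguments: {"type":"object","properties":{"increments":{"type":"array"},"grip_force":{"type":"number"}},"required":["increments"]}

```bash
mkdir -p pics; cat > h.py <<'E'
import numpy as np, cv2
from workcell import bot
def K(c):
    h,w=c["pixels"].shape[:2]; f=h/2/np.tan(np.radians(c["fovy"])/2)
    return f
def ray(c,u,v,z):
    f=K(c); d=np.array([(u-c["cx"])/f,(v-c["cy"])/f]); s=d.copy()
    for _ in range(20): s=d/(1+c["k1"]*(s@s))
    T=np.array(c["camera_from_world"]); R=T[:3,:3]; o=-R.T@T[:3,3]; r=R.T@np.array([s[0],s[1],1])
    return o+r*(z-o[2])/r[2]
def proj(c,p):
    T=np.array(c["camera_from_world"]); q=T[:3,:3]@np.array(p)+T[:3,3]; s=q[:2]/q[2]
    s=s*(1+c["k1"]*(s@s)); return s*K(c)+[c["cx"],c["cy"]]
E
python3 - <<'E'
from h import *
s=bot.read_state(); print(s)
for n in("top","side"):
    c=bot.read_camera(n); cv2.imwrite(f"pics/{n}0.png",cv2.resize(c["pixels"][:,:,::-1],(800,600),interpolation=cv2.INTER_CUBIC))
    T=np.array(c["camera_from_world"]); print(n,c["fovy"],c["cx"],c["cy"],c["k1"],-T[:3,:3].T@T[:3,3],T[:3,:3].round(3).tolist())
E
```

```text
{'time': 0.0, 'q': array([-1.18489992e+00,  2.64757146e-01,  1.60537012e+00,  1.35611228e-06,
        1.27369192e+00, -3.68791452e-02]), 'joint_vel': array([ 3.70278303e-04, -8.18950631e-05, -1.68825323e-04,  5.56149211e-04,
        1.02268496e-04,  2.94921225e-04]), 'joint_torque': array([-1.36170751e-03, -5.15116847e+01, -3.67311859e+01, -1.90797437e-04,
        1.29676878e-02,  9.55597159e-06]), 'tool_pos': array([ 0.27683107, -0.61524806,  0.40336099]), 'tcp_rot': array([-3.06951888e+00, -6.58698764e-01,  6.04810801e-04]), 'wrist_force': array([ 0.07458226, -0.16331333, -0.45154048]), 'torque': array([ 0.03275133, -0.00049591,  0.00703036]), 'grip_force': 0.0, 'width': 0.9992958466924433}
top 50.5551752167418 254.34197592489068 188.9973378596449 -0.05848493210775304 [0.42904018 0.02079351 1.02806572] [[0.012, -1.0, 0.008], [-0.993, -0.013, -0.114], [0.114, -0.007, -0.993]]
side 55.53747736255104 251.9469106838326 193.81853569968925 -0.005451234868781868 [ 0.32911345 -0.54212437  0.84777699] [[0.932, -0.362, 0.002], [-0.283, -0.731, -0.621], [0.227, 0.578, -0.784]]
```

View pics/top0.png

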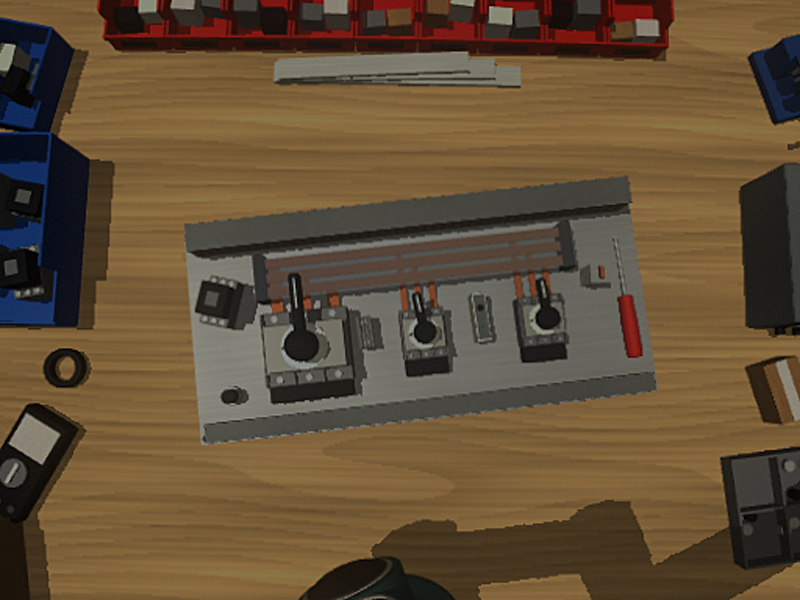

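View pics/side0.png

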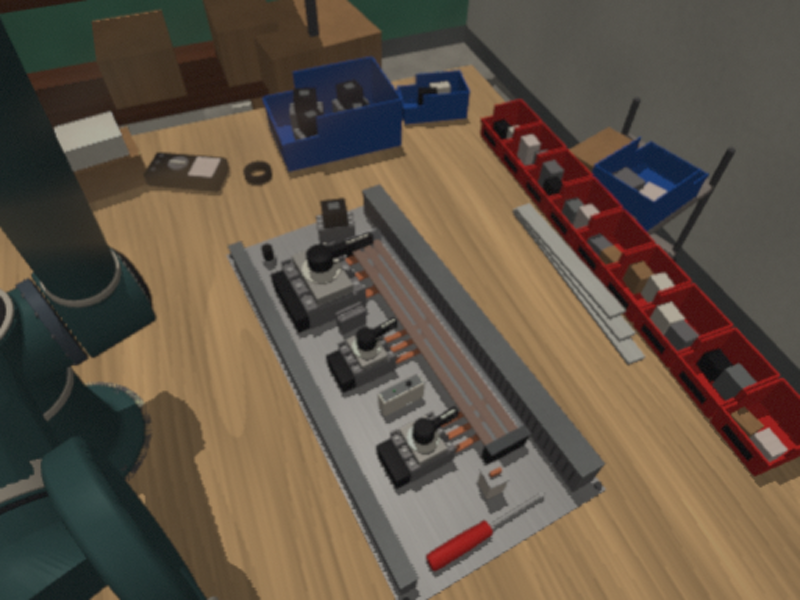

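Top view (800x600): main switch on the left with its hub near (301,343), tip (294,275). Feeder hubs are near (424,331) and (547,318), tips (417,292) and (542,280). Terminals are at (370,333) and the relay at (482,317). The side view agrees.

```bash
python3 - <<'E'
from h import *
c=bot.read_camera("top"); g=c["pixels"].max(2)
hubs={"main":((301,343),(294,276),.118,.024),"fL":((424,331),(417,292),.090,.017),"fR":((547,318),(542,280),.090,.017)}
out=[]
for n,(h,t,z,r) in hubs.items():
    # dark mask near the handle, restricted to disc around hub guess / bar
    m=(g<48).astype(np.uint8); k=np.zeros_like(m)
    hp=np.array(h)*.64-.18; tp=np.array(t)*.64-.18
    R=K(c)*r/.92
    cv2.circle(k,tuple(int(round(x)) for x in hp),int(R+5),1,-1)
    cv2.line(k,tuple(int(round(x)) for x in hp),tuple(int(round(x)) for x in tp+(tp-hp)*.12),1,13)
    m=m*k
    op=cv2.morphologyEx(m,cv2.MORPH_OPEN,cv2.getStructuringElement(cv2.MORPH_ELLIPSE,(int(1.3*R)|1,)*2))
    ys,xs=np.nonzero(op); hc=np.array([xs.mean(),ys.mean()])
    ys,xs=np.nonzero(m); d=np.hypot(xs-hc[0],ys-hc[1]); far=d>R*1.4; bc=np.array([xs[far].mean(),ys[far].mean()])
    P=ray(c,*hc,z); B=ray(c,*bc,z); print(n,hc,bc,"area r px",np.sqrt(op.sum()/np.pi),R,P.round(4),"ang",np.degrees(np.arctan2(*(B-P)[1::-1])),"len",d.max()*r/R)
    out.append(P)
q=[(204,442),(655,390)]
a,b=[ray(c,u*.64-.18,v*.64-.18,.046) for u,v in q]; print("duct -x edge",a,b,"yaw",np.degrees(np.arctan2(*(a-b)[1::-1]))-90,np.linalg.norm(a-b))
d=out[0]-out[2]; print("row yaw",np.degrees(np.arctan2(d[1],d[0]))-90,[np.linalg.norm(out[i]-out[i+1]) for i in(0,1)])
crop=c["pixels"][150:270,140:400,::-1]; cv2.imwrite("pics/crop1.png",cv2.resize(crop,None,fx=3,fy=3,interpolation=cv2.INTER_CUBIC))
s=bot.read_camera("side")
for n,P in zip(hubs,out): print(n,proj(s,P)/.64)
E
```

```text
main [192.6011236  220.48314607] [189.55364807 191.79828326] area r px 10.645107772184812 10.606714162222229 [0.4606 0.1514 0.118 ] ang 7.703047197654918 len 0.10434278449005925
fL [271.5 212. ] [268.98809524 196.21428571] area r px 7.091753098990329 7.513089198240745 [ 0.4835 -0.0261  0.09  ] ang 9.46963225850928 len 0.057477038494505715
fR [350.2122905  202.81564246] [346.69736842 186.43421053] area r px 7.54834217738561 7.513089198240745 [ 0.5069 -0.2092  0.09  ] ang 11.400625831473407 len 0.05737602900597519
duct -x edge [0.31289481 0.30650265 0.046     ] [ 0.39908764 -0.38733846  0.046     ] yaw 7.081325142081695 0.6991742887185705
row yaw 7.317632041687816 [np.float64(0.1811728961111327), np.float64(0.1845867646662147)]
main [319.65687058 251.11554058]
fL [366.17660084 333.36267177]
fR [423.61067331 424.71932441]
```

View pics/crop1.png

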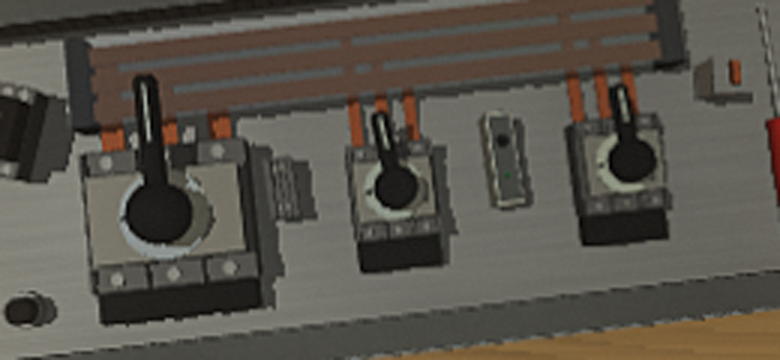

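Board yaw is about 7.2° and the handle axes agree in both views. I'll use closed fingers with tool y along the bar, so tool x is the push direction. The order is right feeder, left feeder, then main.

Call:
drive_tool --increments '[{"delta_pos":[0,0,0],"turn":-0.12,"jaw":-1},{"delta_pos":[0,0,0],"turn":-0.12,"jaw":-1},{"delta_pos":[0,0,0],"turn":-0.12,"jaw":-1},{"delta_pos":[0,0,0],"turn":-0.12,"jaw":-1},{"delta_pos":[0,0,0],"turn":-0.12,"jaw":-1},{"delta_pos":[0,0,0],"turn":-0.12,"jaw":-1},{"delta_pos":[0,0,0],"turn":-0.12,"jaw":-1},{"delta_pos":[0,0,0],"turn":-0.12,"jaw":-1}]' --grip_force 30

```text
time: 0.87
tool_pos: [0.2769, -0.6155, 0.4043]
tcp_rot: [-2.414, -2.01, -0.0]
wrist_force: [-1.1, 0.4, -0.6]
width: 0.003
grip_force: 0.0
```

Call:
drive_tool --increments '[{"delta_pos":[0,0,0],"turn":-0.12,"jaw":-1},{"delta_pos":[0,0,0],"turn":-0.12,"jaw":-1},{"delta_pos":[0,0,0],"turn":-0.12,"jaw":-1},{"delta_pos":[0,0,0],"turn":0,"jaw":-1}]'

```text
time: 1.2
tool_pos: [0.277, -0.6155, 0.4043]
tcp_rot: [-2.018, -2.407, -0.0]
wrist_force: [0.4, -0.1, 0.3]
width: -0.0
grip_force: 0.0
```

```bash
cat >> h.py <<'E'
HUB={"main":(.4606,.1514,7.7,70,.096),"fL":(.4835,-.0261,9.5,42,.076),"fR":(.5069,-.2092,11.4,42,.076)}
from scipy.spatial.transform import Rotation
def plan(n,gap,theta=None,r=None):
    """tool-axis shift (mm) and turn to stand with pads' centre beside bar n"""
    s=bot.read_state(); R=Rotation.from_rotvec(s["tcp_rot"]).as_matrix()
    x,y,th,r0,zt=HUB[n]; th=np.radians(theta if theta is not None else th); r=r or r0
    d=gap+(8 if n=="main" else 6.5)+11
    er=np.array([np.cos(th),np.sin(th)]); et=np.array([-er[1],er[0]])
    p=np.array([x,y])+(r*er-d*et)/1000
    D=np.array([*p,zt+.173])-s["tool_pos"]
    yaw=np.arctan2(R[1,0],R[0,0]); t=-(th+np.pi/2-yaw); t=(t+np.pi)%(2*np.pi)-np.pi
    print(n,"t",round(s["time"],2),"pos",s["tool_pos"].round(4),"yaw",np.degrees(yaw).round(1),"tilt",R[2].round(3),"tool shift mm",(R.T@D*1000).round(1),"turn",t.round(3),"F",s["wrist_force"].round(1),"w",round(s["width"],2))
E
python3 -c "
from h import *
plan('fR',8)"
```

```text
fR t 1.2 pos [ 0.277  -0.6155  0.4043] yaw 100.0 tilt [ 0.001 -0.    -1.   ] tool shift mm [335.5 339.8 155.5] turn -0.024 F [ 0.4 -0.1  0.3] w -0.0
```

Call:
drive_tool --increments '[{"delta_pos":[28,28.3,4],"turn":-0.024,"jaw":-1},{"delta_pos":[28,28.3,4],"turn":0,"jaw":-1},{"delta_pos":[28,28.3,4],"turn":0,"jaw":-1},{"delta_pos":[28,28.3,4],"turn":0,"jaw":-1},{"delta_pos":[28,28.3,4],"turn":0,"jaw":-1},{"delta_pos":[28,28.3,4],"turn":0,"jaw":-1},{"delta_pos":[28,28.3,4],"turn":0,"jaw":-1},{"delta_pos":[28,28.3,4],"turn":0,"jaw":-1}]'

```text
time: 1.87
tool_pos: [0.4568, -0.3505, 0.3726]
tcp_rot: [1.998, 2.424, 0.0]
wrist_force: [-0.3, -0.4, 0.5]
width: 0.003
grip_force: 0.0
```

Call:
drive_tool --increments '[{"delta_pos":[28,28.3,4],"turn":0,"jaw":-1},{"delta_pos":[28,28.3,4],"turn":0,"jaw":-1},{"delta_pos":[20,20,4],"turn":0,"jaw":-1},{"delta_pos":[10,10,4],"turn":0,"jaw":-1},{"delta_pos":[0,0,4],"turn":0,"jaw":-1},{"delta_pos":[0,0,0],"turn":0,"jaw":-1}]'

```text
time: 2.37
tool_pos: [0.5242, -0.2507, 0.3515]
tcp_rot: [-1.992, -2.427, 0.002]
wrist_force: [-0.2, 0.2, -0.4]
width: -0.003
grip_force: 0.0
```

```bash
python3 - <<'E'
from h import *
plan('fR',8)
s=bot.read_camera("side"); c=cv2.cvtColor(s["pixels"],cv2.COLOR_RGB2BGR)[180:330,180:380]; cv2.imwrite("pics/s1.png",cv2.resize(c,None,fx=4,fy=4,interpolation=cv2.INTER_CUBIC))
E
```

```text
fR t 2.37 pos [ 0.5242 -0.2507  0.3515] yaw 101.2 tilt [ 0.001 -0.002 -1.   ] tool shift mm [ 18.6  33.4 102.4] turn -0.003 F [-0.2  0.2 -0.4] w -0.0
```

View pics/s1.png

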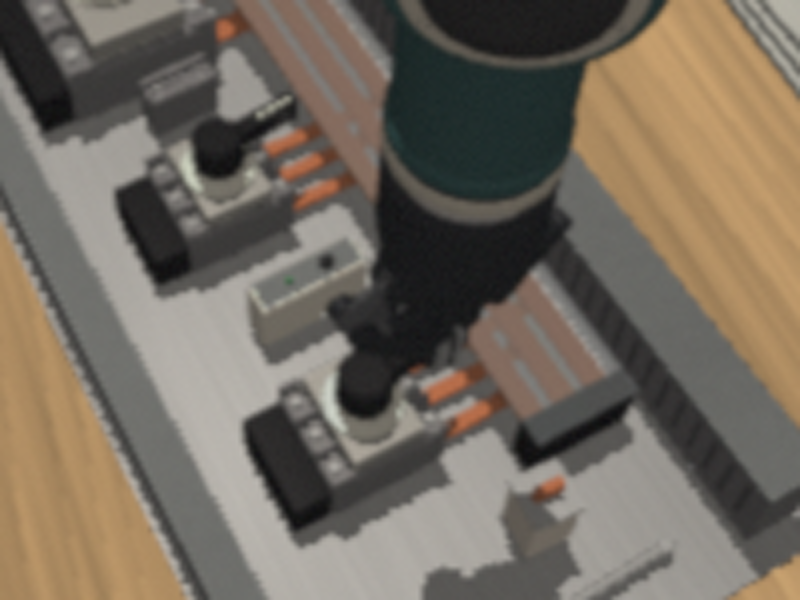

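The gripper is above the right feeder, with its hub at about (365,385) in the crop, and the board is undisturbed. I'll shift sideways and then descend.

Call:
drive_tool --increments '[{"delta_pos":[10,17,0],"turn":0,"jaw":-1},{"delta_pos":[8.6,16.4,0],"turn":0,"jaw":-1},{"delta_pos":[0,0,0],"turn":0,"jaw":-1},{"delta_pos":[0,0,20],"turn":0,"jaw":-1},{"delta_pos":[0,0,20],"turn":0,"jaw":-1},{"delta_pos":[0,0,20],"turn":0,"jaw":-1},{"delta_pos":[0,0,15],"turn":0,"jaw":-1},{"delta_pos":[0,0,0],"turn":0,"jaw":-1}]'

```text
time: 3.08
tool_pos: [0.5509, -0.2274, 0.2738]
tcp_rot: [-1.992, -2.42, 0.004]
wrist_force: [-0.9, 0.6, -1.0]
width: -0.003
grip_force: 0.0
```

```bash
python3 - <<'E'
from h import *
plan('fR',8)
ims=[]
for n in("side","top"):
    s=bot.read_camera(n); p=proj(s,[.507,-.209,.09]).astype(int); c=s["pixels"][p[1]-60:p[1]+60,p[0]-60:p[0]+60,::-1]; ims.append(cv2.resize(c,(400,400),interpolation=cv2.INTER_CUBIC))
    st=bot.read_state()["tool_pos"]; print(n,(proj(s,st-[0,0,.173])-p+60)*400/120)
cv2.imwrite("pics/s2.png",np.hstack(ims))
E
```

```text
fR t 3.08 pos [ 0.5509 -0.2274  0.2738] yaw 101.1 tilt [ 0.004 -0.006 -1.   ] tool shift mm [ 1.   2.6 24.8] turn -0.006 F [-0.9  0.6 -1. ] w -0.0
side [273.18939817 195.36405184]
top [231.21871237 135.47767151]
```

View pics/s2.png

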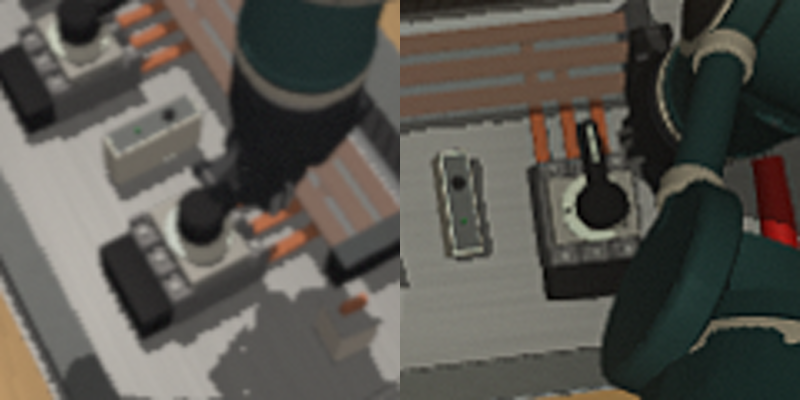

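The side crop (left) and top crop (right) show the bar clear at about (590,150), with the finger to its right near (631,135). That matches the plan, so I'll go down and start pushing.

Call:
drive_tool --increments '[{"delta_pos":[0,1,9],"turn":0,"jaw":-1},{"delta_pos":[0,1,9],"turn":0,"jaw":-1},{"delta_pos":[0,0,6],"turn":0,"jaw":-1},{"delta_pos":[0,0,0],"turn":0,"jaw":-1}]'

```text
time: 3.52
tool_pos: [0.5549, -0.2257, 0.2522]
tcp_rot: [-1.992, -2.426, 0.001]
wrist_force: [0.1, 0.1, -0.0]
width: 0.0
grip_force: 0.0
```

Call:
drive_tool --increments '[{"delta_pos":[3,0,0],"turn":0,"jaw":-1},{"delta_pos":[3,0,0],"turn":0,"jaw":-1},{"delta_pos":[3,0,0],"turn":0,"jaw":-1},{"delta_pos":[0,0,0],"turn":0,"jaw":-1}]'

```text
time: 3.85
tool_pos: [0.554, -0.2172, 0.2541]
tcp_rot: [1.991, 2.427, -0.001]
wrist_force: [0.8, -3.1, -2.6]
width: 0.002
grip_force: 1.9
```

```bash
python3 -c "
from h import *
plan('fR',0)
for r,d in((42,17.5),(70,19)):
  f=.1; print(r*np.sin(f)+d*(1-np.cos(f)), r*(np.cos(f)-1)+d*np.sin(f))"
```

```text
fR t 3.85 pos [ 0.554  -0.2172  0.2541] yaw 101.3 tilt [-0.002  0.001 -1.   ] tool shift mm [-0.4 -2.6  5.1] turn -0.002 F [ 0.8 -3.1 -2.6] w 0.0
4.280430606801331 1.5372597329965771
7.0832600249954805 1.5471264857515423
```

Call:
drive_tool --increments '[{"delta_pos":[4.4,1.5,0.6],"turn":-0.1,"jaw":-1},{"delta_pos":[4.4,1.5,0.6],"turn":-0.1,"jaw":-1},{"delta_pos":[4.4,1.5,0.6],"turn":-0.1,"jaw":-1},{"delta_pos":[4.4,1.5,0.6],"turn":-0.1,"jaw":-1},{"delta_pos":[4.4,1.5,0.6],"turn":-0.1,"jaw":-1},{"delta_pos":[4.4,1.5,0.6],"turn":-0.1,"jaw":-1},{"delta_pos":[4.4,1.5,0.6],"turn":-0.1,"jaw":-1},{"delta_pos":[0,0,0],"turn":0,"jaw":-1}]'

```text
time: 4.52
tool_pos: [0.55, -0.186, 0.252]
tcp_rot: [1.033, 2.96, -0.0]
wrist_force: [3.3, -3.2, 3.7]
width: -0.004
grip_force: 2.1
```

```bash
cat >> h.py <<'E'
def where(n):
    "finger centre in polar form about hub, and implied bar angle if touching"
    s=bot.read_state(); x,y,*_=HUB[n]; v=(s["tool_pos"][:2]-[x,y])*1000; rho=np.hypot(*v)
    d=11+(8 if n=="main" else 6.5); R=Rotation.from_rotvec(s["tcp_rot"]).as_matrix(); ca=np.degrees(np.arctan2(R[1,0],R[0,0]))-90
    print(n,"t",round(s["time"],2),"tip z",(s["tool_pos"][2]-.173).round(4),"r along",np.sqrt(rho**2-d*d).round(1),"bar deg",np.degrees(np.arctan2(v[1],v[0])+np.arcsin(d/rho)).round(1),"tool yaw-90",ca.round(1),"F tool",(R.T@s["wrist_force"]).round(1))
E
python3 -c "
from h import *
where('fR')"
```

```text
fR t 4.52 tip z 0.079 r along 45.8 bar deg 49.2 tool yaw-90 51.5 F tool [-4.6 -0.5 -3.6]
```

Call:
drive_tool --increments '[{"delta_pos":[4.6,1.3,0.3],"turn":-0.1,"jaw":-1},{"delta_pos":[4.6,1.3,0.3],"turn":-0.1,"jaw":-1},{"delta_pos":[4.6,1.3,0.3],"turn":-0.1,"jaw":-1},{"delta_pos":[4.6,1.3,0.3],"turn":-0.1,"jaw":-1},{"delta_pos":[4.6,1.3,0.3],"turn":-0.1,"jaw":-1},{"delta_pos":[4.6,1.3,0.3],"turn":-0.1,"jaw":-1},{"delta_pos":[4.6,1.3,0.3],"turn":-0.1,"jaw":-1},{"delta_pos":[0,0,0],"turn":0,"jaw":-1}]'

```text
time: 5.18
tool_pos: [0.5239, -0.1653, 0.2496]
tcp_rot: [-0.041, 3.135, -0.0]
wrist_force: [4.4, 1.1, 3.4]
width: 0.002
grip_force: 2.3
```

```bash
python3 -c "
from h import *
where('fR')"
```

```text
fR t 5.18 tip z 0.0766 r along 43.7 bar deg 90.6 tool yaw-90 -268.5 F tool [-4.4  1.  -3.4]
```

Call:
drive_tool --increments '[{"delta_pos":[3,0.8,0],"turn":-0.05,"jaw":-1},{"delta_pos":[3,0.5,0],"turn":-0.05,"jaw":-1},{"delta_pos":[1.5,0,0],"turn":0,"jaw":-1},{"delta_pos":[0,0,0],"turn":0,"jaw":-1}]'

```text
time: 5.52
tool_pos: [0.5169, -0.1643, 0.2493]
tcp_rot: [-0.19, 3.129, 0.001]
wrist_force: [6.7, 3.9, 3.0]
width: 0.005
grip_force: 3.7
```

```bash
python3 -c "
from h import *
where('fR')"
```

```text
fR t 5.52 tip z 0.0763 r along 42.5 bar deg 99.9 tool yaw-90 -263.1 F tool [-7.2  3.1 -2.9]
```

Call:
drive_tool --increments '[{"delta_pos":[2,0,0],"turn":0,"jaw":-1},{"delta_pos":[0,0,0],"turn":0,"jaw":-1}]'

```text
time: 5.68
tool_pos: [0.516, -0.1644, 0.2494]
tcp_rot: [-0.188, 3.125, 0.001]
wrist_force: [11.7, 5.8, -0.6]
width: 0.002
grip_force: 6.3
```

```bash
python3 -c "
from h import *
where('fR')"
```

```text
fR t 5.68 tip z 0.0764 r along 42.2 bar deg 101.0 tool yaw-90 -263.1 F tool [-12.3   4.3   0.8]
```

At the stop: force is rising while motion has stalled. I'll back off, lift, and turn back for the left feeder.

Call:
drive_tool --increments '[{"delta_pos":[-6,0,0],"turn":0,"jaw":-1},{"delta_pos":[-10,0,0],"turn":0,"jaw":-1},{"delta_pos":[0,0,-25],"turn":0,"jaw":-1},{"delta_pos":[0,0,-25],"turn":0,"jaw":-1},{"delta_pos":[0,0,-25],"turn":0.12,"jaw":-1},{"delta_pos":[0,0,0],"turn":0.12,"jaw":-1},{"delta_pos":[0,0,0],"turn":0.12,"jaw":-1},{"delta_pos":[0,0,0],"turn":0.12,"jaw":-1}]'

```text
time: 6.35
tool_pos: [0.5288, -0.1631, 0.3226]
tcp_rot: [-0.566, -3.089, -0.0]
wrist_force: [-0.3, 0.6, 0.2]
width: 0.001
grip_force: 0.0
```

Call:
drive_tool --increments '[{"delta_pos":[0,0,0],"turn":0.12,"jaw":-1},{"delta_pos":[0,0,0],"turn":0.12,"jaw":-1},{"delta_pos":[0,0,0],"turn":0.12,"jaw":-1},{"delta_pos":[0,0,0],"turn":0.12,"jaw":-1},{"delta_pos":[0,0,0],"turn":0.12,"jaw":-1},{"delta_pos":[0,0,0],"turn":0.12,"jaw":-1},{"delta_pos":[0,0,0],"turn":0.12,"jaw":-1},{"delta_pos":[0,0,0],"turn":0.12,"jaw":-1}]'

```text
time: 7.02
tool_pos: [0.5285, -0.1631, 0.3215]
tcp_rot: [-1.928, -2.477, 0.002]
wrist_force: [0.4, -0.4, -0.6]
width: -0.001
grip_force: 0.0
```

```bash
python3 -c "
from h import *
plan('fL',8)"
```

```text
fL t 7.02 pos [ 0.5285 -0.1631  0.3215] yaw 104.2 tilt [ 0.002 -0.003 -1.   ] tool shift mm [114.8  30.   72.6] turn 0.082 F [ 0.4 -0.4 -0.6] w -0.0
```

Call:
drive_tool --increments '[{"delta_pos":[23,6,0],"turn":0,"jaw":-1},{"delta_pos":[23,6,0],"turn":0,"jaw":-1},{"delta_pos":[23,6,0],"turn":0,"jaw":-1},{"delta_pos":[23,6,0],"turn":0,"jaw":-1},{"delta_pos":[14,4,0],"turn":0,"jaw":-1},{"delta_pos":[7,2,0],"turn":0.08,"jaw":-1},{"delta_pos":[0,0,0],"turn":0,"jaw":-1}]'

```text
time: 7.6
tool_pos: [0.5288, -0.0447, 0.3216]
tcp_rot: [-2.018, -2.405, 0.002]
wrist_force: [-0.3, -0.0, 0.1]
width: 0.003
grip_force: 0.0
```

```bash
python3 - <<'E'
from h import *
plan('fL',8)
ims=[]
for n in("side","top"):
    s=bot.read_camera(n); p=proj(s,[.495,-.1,.09]).astype(int); c=s["pixels"][p[1]-75:p[1]+75,p[0]-90:p[0]+90,::-1]; ims.append(cv2.resize(c,(400,333),interpolation=cv2.INTER_CUBIC))
    st=bot.read_state()["tool_pos"]; print(n,(proj(s,st-[0,0,.173])-p+[90,75])*400/180)
cv2.imwrite("pics/s3.png",np.hstack(ims))
E
```

```text
fL t 7.6 pos [ 0.5288 -0.0447  0.3216] yaw 100.0 tilt [ 0.001 -0.003 -1.   ] tool shift mm [ 0.3  0.6 72.6] turn 0.009 F [-0.3 -0.   0.1] w 0.0
side [213.14314918  88.56076499]
top [153.75971006 128.17100832]
```

View pics/s3.png

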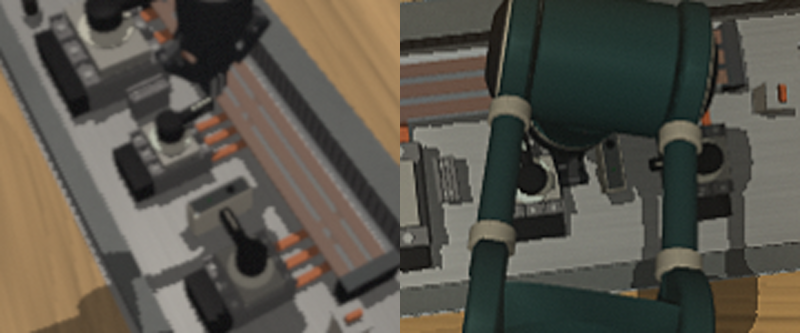

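The right feeder's handle now points left (hub (708,158), tip (653,163) in the top crop). The finger is right of the left feeder's bar, so I'll descend and push.

Call:
drive_tool --increments '[{"delta_pos":[0,0,18],"turn":0,"jaw":-1},{"delta_pos":[0,0,18],"turn":0,"jaw":-1},{"delta_pos":[0,0,18],"turn":0,"jaw":-1},{"delta_pos":[0,0,13],"turn":0,"jaw":-1},{"delta_pos":[0,1,6],"turn":0,"jaw":-1},{"delta_pos":[0,0,0],"turn":0,"jaw":-1}]'

```text
time: 8.2
tool_pos: [0.5293, -0.0468, 0.2475]
tcp_rot: [-2.016, -2.405, 0.004]
wrist_force: [-0.6, -0.3, 0.8]
width: 0.002
grip_force: 0.0
```

Call:
drive_tool --increments '[{"delta_pos":[3,0,0],"turn":0,"jaw":-1},{"delta_pos":[3,0,0],"turn":0,"jaw":-1},{"delta_pos":[3,0,0],"turn":0,"jaw":-1},{"delta_pos":[0,0,0],"turn":0,"jaw":-1}]'

```text
time: 8.53
tool_pos: [0.5288, -0.0368, 0.2504]
tcp_rot: [2.016, 2.408, 0.002]
wrist_force: [0.7, -0.2, -0.0]
width: 0.001
grip_force: 0.0
```

```bash
python3 -c "
from h import *
where('fL')"
```

```text
fL t 8.53 tip z 0.0774 r along 43.2 bar deg 8.7 tool yaw-90 10.1 F tool [-0.3  0.6  0. ]
```

Just short of contact; I'll sweep now.

Call:
drive_tool --increments '[{"delta_pos":[5,0.5,0.2],"turn":-0.06,"jaw":-1},{"delta_pos":[4.5,1.4,0.2],"turn":-0.1,"jaw":-1},{"delta_pos":[4.5,1.4,0.2],"turn":-0.1,"jaw":-1},{"delta_pos":[4.5,1.4,0.2],"turn":-0.1,"jaw":-1},{"delta_pos":[4.5,1.4,0.2],"turn":-0.1,"jaw":-1},{"delta_pos":[4.5,1.4,0.2],"turn":-0.1,"jaw":-1},{"delta_pos":[4.5,1.4,0.2],"turn":-0.1,"jaw":-1},{"delta_pos":[4.5,1.4,0.2],"turn":-0.1,"jaw":-1}]'

```text
time: 9.2
tool_pos: [0.5224, -0.0017, 0.25]
tcp_rot: [0.969, 2.981, -0.001]
wrist_force: [2.5, -5.4, 2.4]
width: 0.004
grip_force: 3.0
```

```bash
python3 -c "
from h import *
where('fL')"
```

```text
fL t 9.2 tip z 0.077 r along 42.5 bar deg 54.5 tool yaw-90 54.0 F tool [-5.2 -2.9 -2.4]
```

Call:
drive_tool --increments '[{"delta_pos":[4.4,1.5,0.2],"turn":-0.1,"jaw":-1},{"delta_pos":[4.4,1.5,0.2],"turn":-0.1,"jaw":-1},{"delta_pos":[4.4,1.5,0.2],"turn":-0.1,"jaw":-1},{"delta_pos":[4.4,1.5,0.2],"turn":-0.1,"jaw":-1},{"delta_pos":[4.4,1.5,0.2],"turn":-0.1,"jaw":-1},{"delta_pos":[4.4,1.5,0.2],"turn":-0.1,"jaw":-1},{"delta_pos":[4.4,1.4,0.2],"turn":-0.1,"jaw":-1},{"delta_pos":[0,0,0],"turn":0,"jaw":-1}]'

```text
time: 9.87
tool_pos: [0.4977, 0.0188, 0.2494]
tcp_rot: [-0.107, 3.131, -0.001]
wrist_force: [4.5, -0.8, 3.8]
width: -0.0
grip_force: 2.3
```

```bash
python3 -c "
from h import *
where('fL')"
```

```text
fL t 9.87 tip z 0.0764 r along 43.7 bar deg 94.2 tool yaw-90 -266.1 F tool [-4.5 -1.1 -3.8]
```

Call:
drive_tool --increments '[{"delta_pos":[3,0.5,0],"turn":-0.04,"jaw":-1},{"delta_pos":[2,0,0],"turn":0,"jaw":-1},{"delta_pos":[2,0,0],"turn":0,"jaw":-1},{"delta_pos":[0,0,0],"turn":0,"jaw":-1}]'

```text
time: 10.2
tool_pos: [0.4923, 0.0191, 0.2495]
tcp_rot: [-0.16, 3.124, 0.001]
wrist_force: [9.8, 2.6, -0.2]
width: -0.0
grip_force: 5.5
```

```bash
python3 -c "
from h import *
where('fL')"
```

```text
fL t 10.2 tip z 0.0765 r along 42.6 bar deg 101.4 tool yaw-90 -264.1 F tool [-10.    1.6   0.3]
```

Same implied angle (101°) and rising force as at the first feeder's stop. Backing off.

Call:
drive_tool --increments '[{"delta_pos":[1,0,0],"turn":0,"jaw":-1},{"delta_pos":[-6,0,0],"turn":0,"jaw":-1},{"delta_pos":[-10,0,0],"turn":0,"jaw":-1},{"delta_pos":[0,0,-30],"turn":0,"jaw":-1},{"delta_pos":[0,0,-30],"turn":0,"jaw":-1},{"delta_pos":[0,0,-30],"turn":0.12,"jaw":-1},{"delta_pos":[0,0,0],"turn":0.12,"jaw":-1},{"delta_pos":[0,0,0],"turn":0.12,"jaw":-1}]'

```text
time: 10.87
tool_pos: [0.5045, 0.0202, 0.3389]
tcp_rot: [0.41, 3.111, 0.001]
wrist_force: [-0.2, 0.1, -1.0]
width: -0.0
grip_force: 0.0
```

Call:
drive_tool --increments '[{"delta_pos":[0,0,0],"turn":0.12,"jaw":-1},{"delta_pos":[0,0,0],"turn":0.12,"jaw":-1},{"delta_pos":[0,0,0],"turn":0.12,"jaw":-1},{"delta_pos":[0,0,0],"turn":0.12,"jaw":-1},{"delta_pos":[0,0,0],"turn":0.12,"jaw":-1},{"delta_pos":[0,0,0],"turn":0.12,"jaw":-1},{"delta_pos":[0,0,0],"turn":0.12,"jaw":-1},{"delta_pos":[0,0,0],"turn":0.12,"jaw":-1}]'

```text
time: 11.53
tool_pos: [0.5032, 0.0202, 0.3357]
tcp_rot: [-1.801, -2.571, 0.002]
wrist_force: [-0.3, 0.1, -0.1]
width: -0.002
grip_force: 0.0
```

Call:
drive_tool --increments '[{"delta_pos":[0,0,0],"turn":0.12,"jaw":-1},{"delta_pos":[0,0,0],"turn":0.06,"jaw":-1},{"delta_pos":[0,0,0],"turn":0,"jaw":-1}]'

```text
time: 11.78
tool_pos: [0.5032, 0.0202, 0.3357]
tcp_rot: [-2.02, -2.404, 0.002]
wrist_force: [0.1, -0.4, -0.1]
width: -0.0
grip_force: 0.0
```

```bash
python3 - <<'E'
from h import *
plan('main',10)
c=bot.read_camera("top")
# contactor's nearest corner (800-px image of the first top view), top face z=.088
x,y=HUB["main"][:2]; a=np.radians(7.2); B=np.array([[np.cos(a),np.sin(a)],[-np.sin(a),np.cos(a)]])
for u,v in((203,278),(243,288),(236,325),(197,316)): print("contactor board xy rel main",(B@(ray(c,u*.64-.18,v*.64-.18,.07)[:2]-[x,y])*1000).round())
ims=[]
for n in("side","top"):
    s=bot.read_camera(n); p=proj(s,[.48,0.02,.09]).astype(int); q=s["pixels"][p[1]-90:p[1]+90,p[0]-100:p[0]+100,::-1]; ims.append(cv2.resize(q,(400,360),interpolation=cv2.INTER_CUBIC))
cv2.imwrite("pics/s4.png",np.hstack(ims))
E
```

```text
main t 11.78 pos [0.5032 0.0202 0.3357] yaw 99.9 tilt [ 0.    -0.002 -1.   ] tool shift mm [104.8  49.7  66.7] turn 0.039 F [ 0.1 -0.4 -0.1] w -0.0
contactor board xy rel main [121. 146.]
contactor board xy rel main [98. 87.]
contactor board xy rel main [ 43. 102.]
contactor board xy rel main [ 64. 160.]
```

View pics/s4.png

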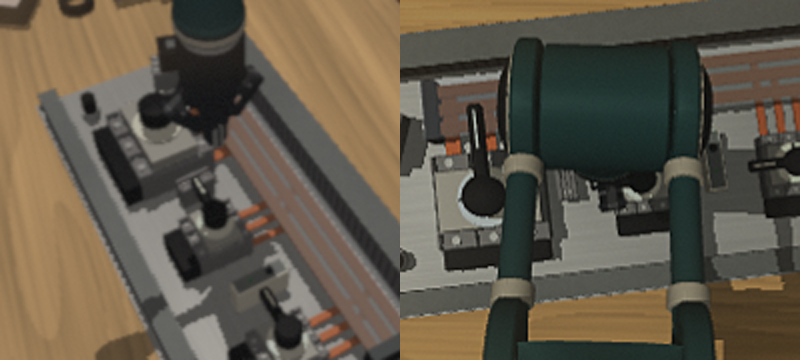

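Both feeders point left and the main handle is still ON. The contactor's near corner is about 110 mm from the main axis, so pushing at r≈66 mm clears it. Next I'll move to the main switch.

Call:
drive_tool --increments '[{"delta_pos":[22,10,0],"turn":0,"jaw":-1},{"delta_pos":[22,10,0],"turn":0,"jaw":-1},{"delta_pos":[22,10,0],"turn":0,"jaw":-1},{"delta_pos":[20,9,0],"turn":0,"jaw":-1},{"delta_pos":[12,5,0],"turn":0,"jaw":-1},{"delta_pos":[6,2,0],"turn":0.04,"jaw":-1},{"delta_pos":[0,0,0],"turn":0,"jaw":-1}]'

```text
time: 12.52
tool_pos: [0.5306, 0.1318, 0.3362]
tcp_rot: [-2.063, -2.368, 0.0]
wrist_force: [0.5, -0.1, 0.3]
width: -0.002
grip_force: 0.0
```

```bash
python3 -c "
from h import *
plan('main',10,r=66)"
```

```text
main t 12.52 pos [0.5306 0.1318 0.3362] yaw 97.9 tilt [ 0. -0. -1.] tool shift mm [-0.2 -0.7 67.2] turn 0.003 F [ 0.5 -0.1  0.3] w -0.0
```

Call:
drive_tool --increments '[{"delta_pos":[0,0,18],"turn":0,"jaw":-1},{"delta_pos":[0,0,18],"turn":0,"jaw":-1},{"delta_pos":[0,0,18],"turn":0,"jaw":-1},{"delta_pos":[0,0,13],"turn":0,"jaw":-1},{"delta_pos":[0,0,0],"turn":0,"jaw":-1}]'

```text
time: 12.93
tool_pos: [0.5286, 0.1295, 0.266]
tcp_rot: [-2.062, -2.365, 0.009]
wrist_force: [-1.4, 0.4, -0.4]
width: -0.0
grip_force: 0.0
```

Call:
drive_tool --increments '[{"delta_pos":[3,0,0],"turn":0,"jaw":-1},{"delta_pos":[3,0,0],"turn":0,"jaw":-1},{"delta_pos":[3,0,0],"turn":0,"jaw":-1},{"delta_pos":[2,0,0],"turn":0,"jaw":-1},{"delta_pos":[0,0,0],"turn":0,"jaw":-1}]'

```text
time: 13.35
tool_pos: [0.5293, 0.1421, 0.2705]
tcp_rot: [2.064, 2.367, 0.003]
wrist_force: [-0.0, 0.8, 0.3]
width: 0.001
grip_force: 0.0
```

```bash
python3 -c "
from h import *
where('main')"
```

```text
main t 13.35 tip z 0.0975 r along 66.7 bar deg 8.2 tool yaw-90 7.8 F tool [ 0.8  0.1 -0.3]
```

Call:
drive_tool --increments '[{"delta_pos":[6.5,1,0.4],"turn":-0.07,"jaw":-1},{"delta_pos":[6.7,1.5,0.4],"turn":-0.1,"jaw":-1},{"delta_pos":[6.7,1.5,0.4],"turn":-0.1,"jaw":-1},{"delta_pos":[6.7,1.5,0.4],"turn":-0.1,"jaw":-1},{"delta_pos":[6.7,1.5,0.4],"turn":-0.1,"jaw":-1},{"delta_pos":[6.7,1.5,0.4],"turn":-0.1,"jaw":-1},{"delta_pos":[6.7,1.5,0],"turn":-0.1,"jaw":-1},{"delta_pos":[0,0,0],"turn":0,"jaw":-1}]'

```text
time: 14.02
tool_pos: [0.5214, 0.1875, 0.2696]
tcp_rot: [1.162, 2.912, 0.003]
wrist_force: [3.0, -4.3, 4.5]
width: 0.0
grip_force: 2.5
```

```bash
python3 -c "
from h import *
where('main')"
```

```text
main t 14.02 tip z 0.0966 r along 68.1 bar deg 46.3 tool yaw-90 46.5 F tool [-5.2 -1.  -4.5]
```

Call:
drive_tool --increments '[{"delta_pos":[6.7,1.3,0.2],"turn":-0.1,"jaw":-1},{"delta_pos":[6.7,1.3,0.2],"turn":-0.1,"jaw":-1},{"delta_pos":[6.7,1.3,0.2],"turn":-0.1,"jaw":-1},{"delta_pos":[6.7,1.3,0.2],"turn":-0.1,"jaw":-1},{"delta_pos":[6.7,1.3,0.2],"turn":-0.1,"jaw":-1},{"delta_pos":[6.7,1.3,0.2],"turn":-0.1,"jaw":-1},{"delta_pos":[6.7,1.3,0.2],"turn":-0.1,"jaw":-1},{"delta_pos":[0,0,0],"turn":0,"jaw":-1}]'

```text
time: 14.68
tool_pos: [0.4857, 0.2181, 0.2696]
tcp_rot: [0.094, 3.127, 0.01]
wrist_force: [7.3, 2.9, 3.2]
width: 0.001
grip_force: 3.3
```

```bash
python3 -c "
from h import *
where('main')"
```

```text
main t 14.68 tip z 0.0966 r along 68.6 bar deg 84.8 tool yaw-90 86.5 F tool [-7.2  3.4 -3.1]
```

Call:
drive_tool --increments '[{"delta_pos":[5,1,0],"turn":-0.07,"jaw":-1},{"delta_pos":[5,1,0],"turn":-0.07,"jaw":-1},{"delta_pos":[4,0.5,0],"turn":-0.04,"jaw":-1},{"delta_pos":[2,0,0],"turn":0,"jaw":-1},{"delta_pos":[2,0,0],"turn":0,"jaw":-1},{"delta_pos":[0,0,0],"turn":0,"jaw":-1}]'

```text
time: 15.18
tool_pos: [0.4681, 0.2206, 0.2696]
tcp_rot: [-0.18, 3.123, 0.01]
wrist_force: [8.8, 7.8, 2.0]
width: -0.001
grip_force: 4.3
```

```bash
python3 -c "
from h import *
where('main')"
```

```text
main t 15.18 tip z 0.0966 r along 66.9 bar deg 99.7 tool yaw-90 -263.4 F tool [-9.6  6.7 -1.8]
```

Call:
drive_tool --increments '[{"delta_pos":[2,0,0],"turn":0,"jaw":-1},{"delta_pos":[1.5,0,0],"turn":0,"jaw":-1},{"delta_pos":[0,0,0],"turn":0,"jaw":-1},{"delta_pos":[0,0,0],"turn":0,"jaw":-1}]'

```text
time: 15.52
tool_pos: [0.4668, 0.2203, 0.2699]
tcp_rot: [-0.18, 3.116, 0.012]
wrist_force: [16.7, 7.6, -5.0]
width: -0.0
grip_force: 8.7
```

```bash
python3 -c "
from h import *
where('main')"
```

```text
main t 15.52 tip z 0.0969 r along 66.5 bar deg 100.8 tool yaw-90 -263.4 F tool [-17.3   5.6   5.4]
```

The main handle is at its stop too (17 N and stalled). I'll back off, lift, and clear the view for a check.

Call:
drive_tool --increments '[{"delta_pos":[-4,-1,0],"turn":0,"jaw":-1},{"delta_pos":[-8,-2,0],"turn":0,"jaw":-1},{"delta_pos":[0,0,0],"turn":0,"jaw":-1},{"delta_pos":[0,0,-30],"turn":0,"jaw":-1},{"delta_pos":[0,0,-35],"turn":0,"jaw":-1},{"delta_pos":[0,0,-35],"turn":0,"jaw":-1},{"delta_pos":[0,0,-35],"turn":0,"jaw":-1},{"delta_pos":[0,0,-20],"turn":0,"jaw":-1}]'

```text
time: 16.18
tool_pos: [0.4736, 0.2162, 0.4247]
tcp_rot: [-0.181, 3.133, 0.002]
wrist_force: [0.3, 0.1, 0.1]
width: -0.002
grip_force: 0.0
```

Call:
drive_tool --increments '[{"delta_pos":[0,40,0],"turn":0,"jaw":-1},{"delta_pos":[0,40,0],"turn":0,"jaw":-1},{"delta_pos":[0,40,0],"turn":0,"jaw":-1},{"delta_pos":[0,40,0],"turn":0,"jaw":-1},{"delta_pos":[0,40,0],"turn":0,"jaw":-1},{"delta_pos":[0,40,0],"turn":0,"jaw":-1},{"delta_pos":[0,40,0],"turn":0,"jaw":-1},{"delta_pos":[0,0,0],"turn":0,"jaw":-1}]'

```text
time: 16.85
tool_pos: [0.4392, 0.4998, 0.4191]
tcp_rot: [0.188, -3.134, -0.003]
wrist_force: [0.8, -0.4, -0.2]
width: 0.001
grip_force: 0.0
```

```bash
python3 - <<'E'
from h import *
s=bot.read_state(); print(s["time"],s["tool_pos"],s["wrist_force"])
ims=[]
for n in("side","top"):
    s=bot.read_camera(n); p=proj(s,[.48,0.0,.09]).astype(int); q=s["pixels"][p[1]-100:p[1]+100,p[0]-140:p[0]+140,::-1]; ims.append(cv2.resize(q,(400,286),interpolation=cv2.INTER_CUBIC))
cv2.imwrite("pics/s5.png",np.vstack(ims))
E
```

```text
16.85 [0.43919357 0.49978218 0.41909761] [ 0.79672073 -0.43016075 -0.24556392]
```

View pics/s5.png

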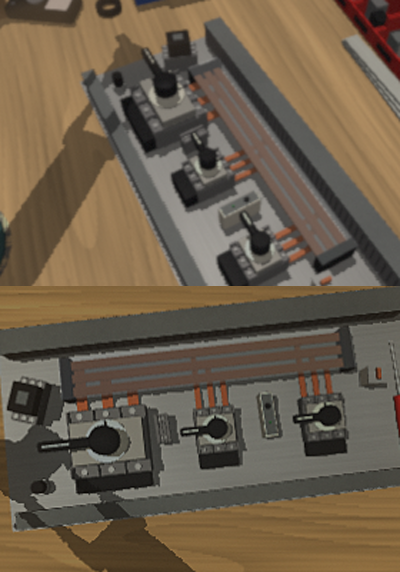

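All three bars point left along the board: main (103,440)→(40,448), feeders (217,427)→(182,432) and (327,415)→(293,419), each about 7–8°, matching the board yaw. The loose parts haven't moved, so I'm handing in.

```bash
python3 -c "
from workcell import bot
print(bot.finish_job())"
```

```text
the job is handed in; nothing more can be done
None
```

I pushed both feeder handles and then the main handle to OFF against their stops with a fingertip, saw no loose part move in the last pictures, and handed the job in at about 17 s; no verdict came back.

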